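# Lock the sieve into the bench sifter

### The job

Get the bench sifter ready for work: slide its catch pan fully home under the deck, and hang the round sieve in the deck hole by its three brass lugs and twist it clockwise (seen from above) until all three lugs drop down into the locking notches of the hooks. Set the sieve in without ramming the sifter, let go of it, and leave the other things on the bench where they are.

Things in the scene. Friction and masses are not known exactly. Their poses are not given: they have to be found in the camera images.
- sifter: Bench sifter, fixed: blue base 235 x 210 x 58 mm, front panel black; on four springs a dark steel deck plate 210 x 210 mm, top 150 mm above the bench, with a hole of 160 mm diameter. Origin: on the bench, on the hole's vertical axis; its own -x is the front (pan side), z up. Three equal white hooks stand on the deck round the hole, 7 mm plates on a circle of 90 mm radius, tops 181 mm above the bench.
- mouth0 (a point): Lug centre resting in the mouth of hook 0, 163 mm above the bench, 90 mm from the axis, at 180 degrees (counter-clockwise from the sifter's +x). The mouth is open upward, 24 mm wide; its floor is a sill 8 mm above the deck that leads clockwise (from above) to the notch under an overhang 15 mm above the sill. A guide post 31 mm high stands on the mouth's other side.
- mouth1 (a point): The same for hook 1, at 300 degrees about the axis.
- mouth2 (a point): The same for hook 2, at 60 degrees about the axis.
- notch0 (a point): Lug centre resting at the bottom of the locking notch of hook 0, 155 mm above the bench, 90 mm from the axis, at 148 degrees: 32 degrees clockwise of its mouth. The notch is 20 mm wide, open upward to the sill's path (the sill ends, the lug drops 8 mm to the deck), roofed by the overhang; an end post behind it stops the lug.
- notch1 (a point): The same for hook 1, at 268 degrees.
- notch2 (a point): The same for hook 2, at 28 degrees.
- pan (a joint): Catch pan of bright sheet steel (210 x 130 x 36 mm) that slides on the base under the deck: how far it stands out to the sifter's front, m; 0 = fully home, against a stop; it starts 0.03 to 0.07 out. It slides with 2 to 4 N and stays where it is left.
- pan_handle (a point): Centre of the pan's black bar handle, 80 mm above the bench: a round bar 90 mm long and 10 mm thick, level, across the front, 35 mm off the pan's front wall. With the pan home it lies 165 mm from the sifter's axis in the sifter's own -x direction, 60 mm in front of the deck's edge.
- sieve_grip (a point): Centre of the wooden grip of the loose sieve (steel ring of 144 mm diameter, 51 mm high, mesh bottom, 0.35 to 0.6 kg, standing on the bench). Axes: z up the sieve's axis, x along the grip. Grip 74 (x) x 16 (y) x 20 mm, on the sieve's axis in the middle of a steel bail, 100 mm above the underside, 60 mm above the lugs. Locked, it is 215 mm above the bench; 223 mm with the lugs on the sill.
- lug0 (a point): Point on the centre line of one of the sieve's three brass lugs (round pins 10 mm thick that stick out level, ends 104 mm from the sieve's axis), 90 mm from the axis, 40 mm above the sieve's underside, below the bail's end on the +x side. All lugs are alike; any lug fits any hook.
- lug1 (a point): The same for the lug 120 degrees counter-clockwise (from above) of lug0.
- lug2 (a point): The same for the lug 240 degrees counter-clockwise of lug0.
- mallet_head (a point): Bystander, not to be disturbed: centre of the head of a rubber mallet lying on the bench (head 90 mm long, 56 mm thick; wooden handle, 260 mm long overall).
- tin: Bystander: closed tin, 84 mm diameter, 85 mm high; origin at the centre of its underside.
- jar: Bystander: glass jar with an orange lid, 68 mm diameter, 100 mm high; origin at the centre of its underside.
- brush: Bystander: wooden wire brush 200 mm long, 40 mm high, lying on its bristles; origin under its middle.

How it is judged (in metres and radians):
At the end, for the whole second after the job is handed in: Catch pan home (within 5 mm); the three lugs in the three notches (each within 10 mm of its notch point seen from above and 3.5 mm in height), sieve level within 0.06 rad and at rest; mallet, tin, jar and brush within 50 mm of their start (value of joint pan below 0.005 m and ((horizontal distance between lug0 and notch0 below 0.01 m and horizontal distance between lug1 and notch1 below 0.01 m and horizontal distance between lug2 and notch2 below 0.01 m) or (horizontal distance between lug0 and notch1 below 0.01 m and horizontal distance between lug1 and notch2 below 0.01 m and horizontal distance between lug2 and notch0 below 0.01 m) or (horizontal distance between lug0 and notch2 below 0.01 m and horizontal distance between lug1 and notch0 below 0.01 m and horizontal distance between lug2 and notch1 below 0.01 m)) and z of lug0 in the frame of sifter between 0.1515 and 0.1585 m and z of lug1 in the frame of sifter between 0.1515 and 0.1585 m and z of lug2 in the frame of sifter between 0.1515 and 0.1585 m and angle between sieve_grip's own z axis and vertical below 0.06 rad and linear speed of sieve below 0.02 m/s and distance of each of tin, jar, brush, mallet_head from where it was at the start of the episode below 0.05 m); the robot touches nothing.
It fails at once if a bystander (mallet, tin, jar or brush) is moved by more than 50 mm (distance of any of tin, jar, brush, mallet_head from where it was at the start of the episode above 0.05 m).
It fails at once if the sieve is rammed against the sifter (more than 70 N) (contact force between sieve and sifter above 70 N).
It also fails if it takes over 59 s, if anything falls off the work surface, if the arm or the gripper's body presses on something with over 40 N, if the wrist force passes 120 N, or if a joint passes its speed limit or range.

### The arm

A 7-joint arm with a two-finger parallel gripper is mounted at the origin on the work surface. World frame = base frame: x ahead of the robot, y to its left, z up, the work surface at z = 0. Lengths are in m, angles in degrees, forces in N, time in s.
With the tool pointing down it reaches from about 0.425 to 0.875 m from the base axis. Payload 4.7 kg.
Tool frame: the origin (TCP) lies on the front face of the gripper's body, between the roots of the fingers; the fingertips stand 70 mm ahead of it and the grasp point (between the pads) lies 51 mm ahead of it; z points along the fingers, x is the direction in which the jaws open and shut, and the axes are right-handed (so a half turn about z gives the same grasp; the last joint's range is limited). The gripper opens to 87 mm and grips with 3 to 60 N. Pads are 19 mm wide; open, the fingers measure 117 mm over their backs; the gripper's body (75 mm by 190 mm) begins 51 mm behind the grasp point.
Start: joints at [-66.228, 18.392, -4.016, 83.108, 1.295, 78.541, -3.26], TCP at [0.254, 0.598, 0.292] pointing down, gripper open.
Joint ranges: [-163.93, 163.93], [-17.29, 119.83], [-79.2, 71.16], [3.27, 140.29], [-89.18, 269.18], [5.43, 117.66], [-154.24, 154.24]. Speed limits (degrees/s): [147.25, 147.25, 180, 180, 180, 180, 180].

### API

Orientations are given as [roll, pitch, yaw] about the fixed x, y, z axes, in that order (R = Rz(yaw) Ry(pitch) Rx(roll)).
In Python, from cell import * gives the robot as it stands. The module is installed in compiled form; this text tells all that it offers.
- The arm moves only by the shell command python3 -m crank 'ROWS' [FORCE]. ROWS is JSON, a list of rows, each a list of 7 numbers: the finger opening in mm, from 0 to 87, then the shift along the world's x, y, z in mm, then the turn, a rotation vector about the world's x, y, z in degrees. In form: [[gripper, dx, dy, dz, wx, wy, wz], ...]. A call has 1 to 8 rows; each row is the pose to reach, as a shift and turn from the pose measured when the call began; what a row does not reach only later rows make up. A row lasts 1/10 s, in which the tool goes at most 50 mm and 8.59 degrees, less where a joint would pass 70% of its speed; a pose out of reach is approached as far as the arm can. A call with a gripper value outside its range is refused whole. The fingers move at their own pace and stop on an object; FORCE is the grip in N (left out, the last holds). Time passes only in rows, so rows that repeat a pose let the fingers close. It gives the time, the measured TCP pose, the force and the opening at its end, in the units of the state.
- get_obs(): the state, without advancing time (a new reading comes with each control period).
- read_camera(name): name is "scene" or "side" or "wrist"; returns a dict with "img" (384x512x3 uint8, red, green, blue), "K" (3x3 intrinsics, pixels), "cam_to_world" (4x4, takes a point from camera to world coordinates). Camera axes: x right, y down, z forward; pixel columns grow to the right and rows downward; lengths in m; the calibration is good to about 2 mm. A picture is of the moment at which its call begins. There is no depth.
- sign_off(): hands the job in, once; it reports no verdict.
The state is a dict: "time_s": time; "qpos": joint angles; "joint_velocities": joint speeds; "effort": joint torques, N m; "tool_pos": TCP position; "tool_rot": TCP orientation; "force": force on the tool from outside, world axes, zero at the start; "wrist_torque": the same for the moment, N m; "grip_width": finger opening in m.
Only numpy, scipy, OpenCV 4.12 (cv2) and the standard library are available. Lean on these libraries where they do the work, as an engineer would, in place of code of your own. Each camera call takes 0.05 s, during which the arm holds its last target.

## Working session

There is one attempt and no reset: what is moved stays moved. The work goes in short steps, Python scripts to look and compute and a shell command to move; the robot and the scene stay as the last step left them, time stands still between calls to the robot, and variables do not carry over. Pictures are saved under pics/ and viewed, and the job is handed in when it is done.

```bash
mkdir -p pics; ls; python3 - <<'E'
from cell import *
import cv2
o=get_obs(); print({k:(v if not hasattr(v,'round') else v) for k,v in o.items()})
for n in ("scene","side","wrist"):
    d=read_camera(n); cv2.imwrite(f"pics/{n}0.png",d["img"][:,:,::-1]); print(n,d["K"].tolist(),d["cam_to_world"].round(3).tolist())
E
```

```text
pics
{'time_s': 0.0, 'qpos': array([-66.22832275,  18.4399546 ,  -4.01620053,  83.17640626,
         1.29342186,  78.53913107,  -3.25971177]), 'joint_velocities': array([ 0.07861131,  0.00033773,  0.04748358, -0.00155613, -0.05780092,
       -0.13288606, -0.02547905]), 'effort': array([ 1.29868763e-04, -4.91274691e+01, -4.03742613e-01, -3.12516475e+01,
       -6.38633547e-02,  4.40821680e-02,  1.56555138e-04]), 'tool_pos': array([0.25345861, 0.59808747, 0.29113813]), 'tool_rot': array([1.79996021e+02, 1.10333483e-01, 6.70387100e+01]), 'force': array([-0.3917728 ,  0.21600776,  1.07273885]), 'wrist_torque': array([-0.00974878, -0.00865972,  0.0412193 ]), 'grip_width': 0.08680387402286355}
scene [[454.450282649325, 0.0, 253.52571209997217], [0.0, 454.450282649325, 191.87149500826652], [0.0, 0.0, 1.0]] [[-0.845, 0.403, -0.35, 1.048], [0.534, 0.623, -0.571, 0.797], [-0.012, -0.67, -0.742, 1.177], [0.0, 0.0, 0.0, 1.0]]
side [[452.6226557851785, 0.0, 257.21392668948204], [0.0, 452.6226557851785, 188.78982496310184], [0.0, 0.0, 1.0]] [[0.766, -0.401, 0.502, -0.229], [-0.642, -0.496, 0.584, -0.897], [0.014, -0.77, -0.638, 1.13], [0.0, 0.0, 0.0, 1.0]]
wrist [[302.7193719775477, 0.0, 250.37877957821073], [0.0, 302.7193719775477, 193.36692776361807], [0.0, 0.0, 1.0]] [[0.39, 0.883, 0.263, 0.181], [0.921, -0.373, -0.112, 0.63], [-0.001, 0.286, -0.958, 0.384], [0.0, 0.0, 0.0, 1.0]]
```

View pics/scene0.png

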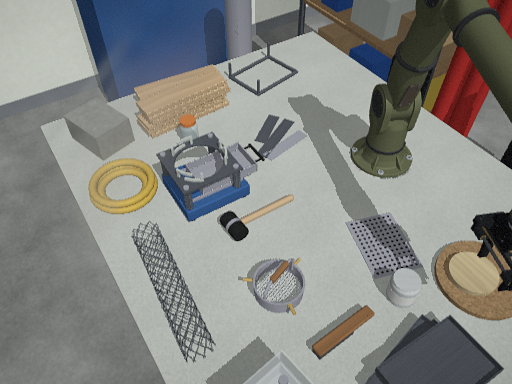

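View pics/side0.png

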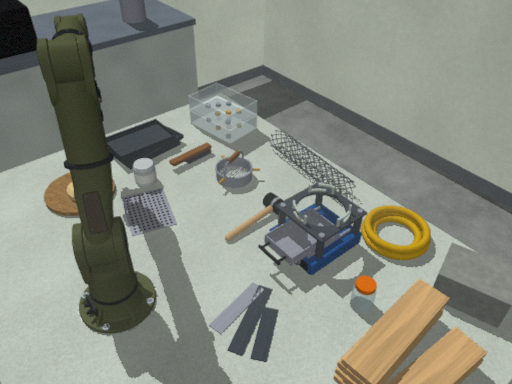

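View pics/wrist0.png

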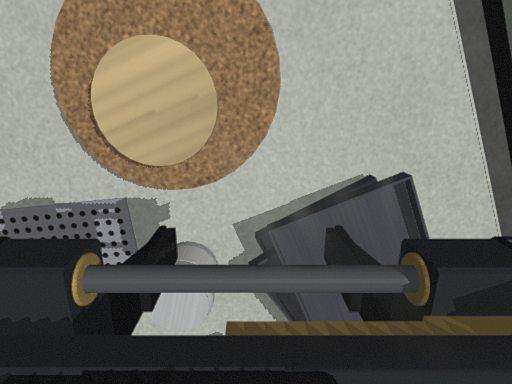

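The scene camera shows the sifter around (203,175), the pan toward the robot at about (240,158), the sieve at (278,285), the mallet at (235,225), the tin at (404,288) and the brush at (343,330). Next I'll zoom in on the sifter and sieve.

```bash
python3 - <<'E'
import cv2
a=cv2.imread("pics/scene0.png"); b=cv2.imread("pics/side0.png")
def z(im,x,y,w,h,s,n): cv2.imwrite(n,cv2.resize(im[y:y+h,x:x+w],None,fx=s,fy=s,interpolation=cv2.INTER_CUBIC))
z(a,150,115,130,100,6,"pics/a1.png"); z(a,225,245,100,75,7,"pics/a2.png")
z(b,255,170,115,100,6,"pics/b1.png"); z(b,200,140,75,60,8,"pics/b2.png")
E
```

```text
(no output)
```

View pics/a1.png

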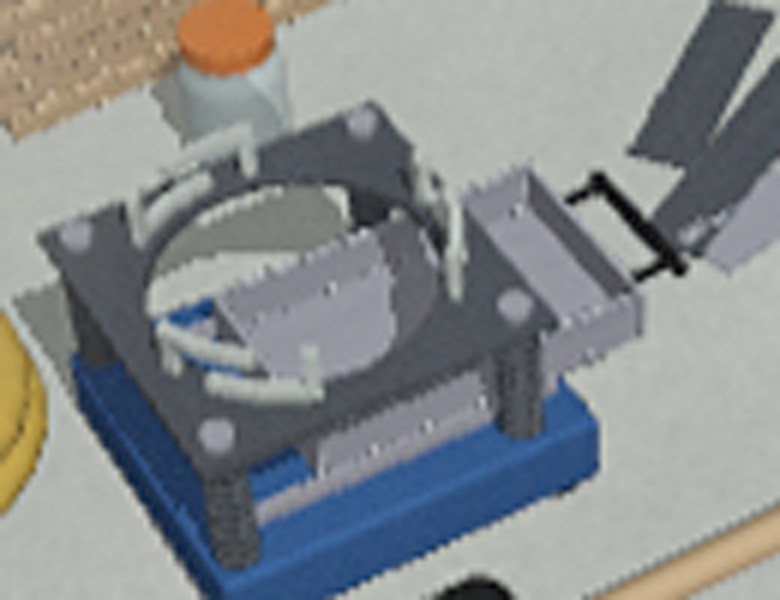

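View pics/a2.png

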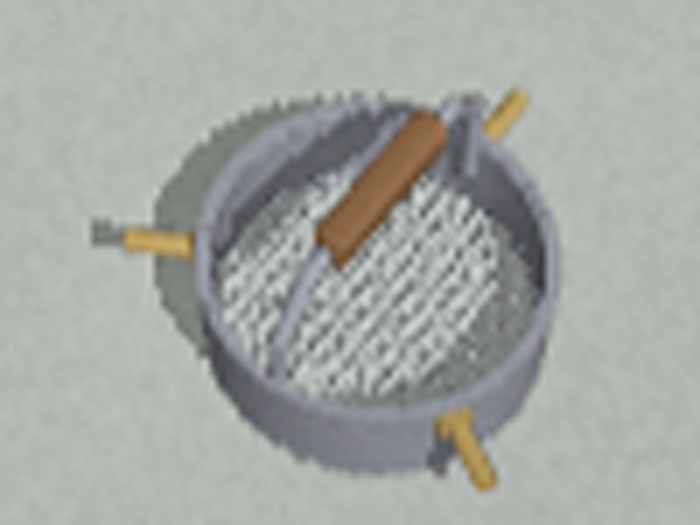

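View pics/b1.png

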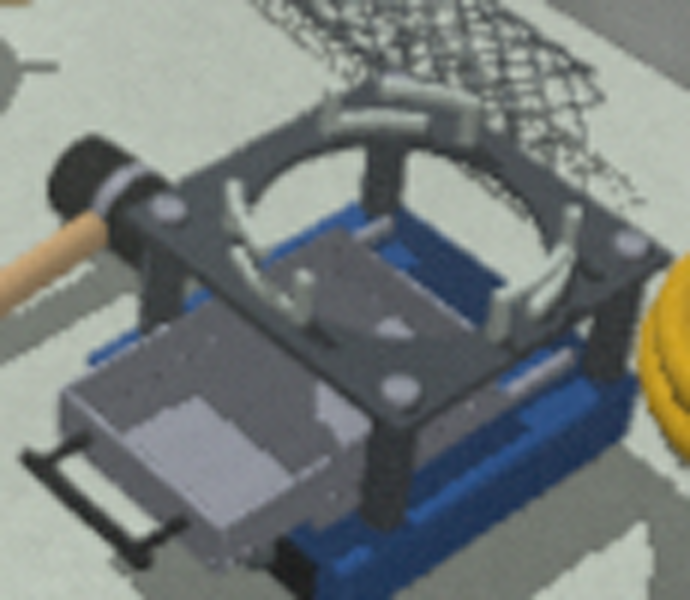

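View pics/b2.png

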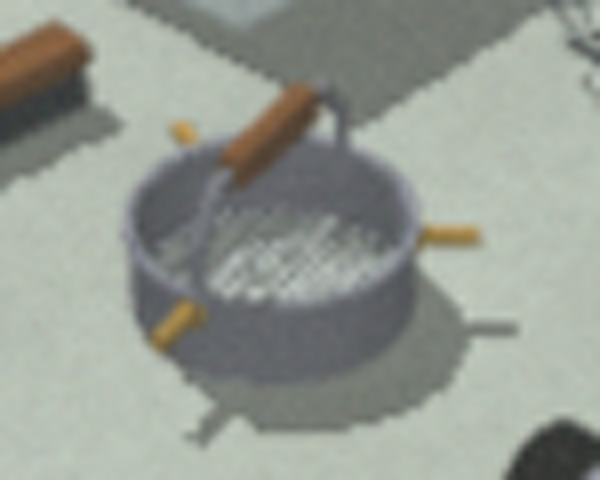

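```bash
cat > lib.py <<'E'
import numpy as np, cv2
from cell import *
def ray(d,p):
    T=np.array(d["cam_to_world"]); v=T[:3,:3]@np.linalg.inv(d["K"])@[p[0],p[1],1]; return T[:3,3],v/np.linalg.norm(v)
def plane(d,p,z):
    o,v=ray(d,p); return o+v*(z-o[2])/v[2]
def tri(d1,p1,d2,p2):
    o1,v1=ray(d1,p1);o2,v2=ray(d2,p2)
    t=np.linalg.lstsq(np.c_[v1,-v2],o2-o1,rcond=None)[0]
    a=o1+v1*t[0];b=o2+v2*t[1]; return (a+b)/2,np.linalg.norm(a-b)
def proj(d,P):
    T=np.linalg.inv(d["cam_to_world"]); q=d["K"]@(T[:3,:3]@P+T[:3,3]); return q[:2]/q[2]
E
python3 - <<'E'
from lib import *
S=read_camera("scene");D=read_camera("side")
np.set_printoptions(precision=4,suppress=True)
A=lambda x,y,ox=150,oy=115,s=6:((x+.5)/s-.5+ox,(y+.5)/s-.5+oy)
s1=lambda x,y:A(x,y); d1=lambda x,y:A(x,y,255,170,6)
s2=lambda x,y:A(x,y,225,245,7); d2=lambda x,y:A(x,y,200,140,8)
for n,a,b in [("boltF-jar",(362,122),(400,390)),("boltF-mal",(514,306),(168,208)),("boltR",(77,237),(630,243))]:
    print(n,*tri(S,s1(*a),D,d1(*b)))
for p in [(362,122),(514,306),(216,437),(77,237)]: print("bolt plane .153",plane(S,s1(*p),.153))
for p in [(400,390),(168,208),(630,243)]: print("bolt plane side",plane(D,d1(*p),.153))
print("handle ends",tri(S,s1(597,180),D,d1(145,552)),tri(S,s1(682,268),D,d1(30,458)))
for n,a,b in [("lug0",(520,97),(157,342)),("lug1",(125,239),(480,237)),("lug2",(488,485),(175,128)),("grip+x",(430,118),(232,170)),("grip-x",(335,248),(305,95))]:
    print(n,*tri(S,s2(*a),D,d2(*b)))
for a in [(520,97),(125,239),(488,485)]: print("lugplane",plane(S,s2(*a),.04))
for a in [(157,342),(480,237),(175,128)]: print("lugplaneD",plane(D,d2(*a),.04))
E
```

```text
boltF-jar [ 0.5505 -0.2913  0.1547] 0.0017491682488398033
boltF-mal [ 0.5534 -0.1158  0.1544] 0.002712530761517227
boltR [ 0.7271 -0.2924  0.1543] 0.002514186608292921
bolt plane .153 [ 0.5502 -0.2938  0.153 ]
bolt plane .153 [ 0.5537 -0.1181  0.153 ]
bolt plane .153 [ 0.7304 -0.1192  0.153 ]
bolt plane .153 [ 0.7275 -0.295   0.153 ]
bolt plane side [ 0.551  -0.2899  0.153 ]
bolt plane side [ 0.5533 -0.114   0.153 ]
bolt plane side [ 0.727  -0.2912  0.153 ]
handle ends (array([ 0.4234, -0.245 ,  0.0831]), np.float64(0.0012198839856659288)) (array([ 0.4211, -0.1566,  0.0806]), np.float64(0.00015141159585312582))
lug0 [0.5404 0.222  0.0406] 0.0019563470540325373
lug1 [0.7167 0.1901 0.0389] 0.0029718700157045233
lug2 [0.6545 0.3598 0.0387] 0.004457447900702168
grip+x [0.6035 0.2422 0.1021] 0.0031140432616331565
grip-x [0.6691 0.2705 0.1018] 0.001512640076628601
lugplane [0.5409 0.2211 0.04  ]
lugplane [0.7182 0.1897 0.04  ]
lugplane [0.6568 0.359  0.04  ]
lugplaneD [0.5401 0.2233 0.04  ]
lugplaneD [0.7144 0.1897 0.04  ]
lugplaneD [0.6518 0.3598 0.04  ]
```

```bash
python3 -m crank '[[0,29,-40,0,0,0,3],[0,59,-79,0,0,0,6],[0,88,-119,0,0,0,9],[0,118,-159,0,0,0,12],[0,147,-198,0,0,0,15],[0,177,-238,0,0,0,18],[0,206,-278,0,0,0,20],[0,236,-318,0,0,0,22]]' 
python3 -m crank '[[0,0,-45,0,0,0,0],[0,0,-90,0,0,0,0],[0,0,-135,0,0,0,0],[0,0,-180,0,0,0,0],[0,0,-225,0,0,0,0],[0,0,-270,0,0,0,0],[0,-20,-315,0,0,0,0],[0,-40,-360,0,0,0,0]]'
```

```text
time_s: 1.05
tool_pos: [0.4903, 0.2785, 0.292]
tool_rot: [180.0, 0.0, 89.1]
force: [0.9, 0.4, -0.3]
grip_width: 0.0309
time_s: 1.85
tool_pos: [0.4496, -0.0833, 0.2919]
tool_rot: [180.0, 0.0, 89.1]
force: [0.7, -1.1, 0.4]
grip_width: 0.0003
```

```bash
python3 -m crank '[[0,-20,-40,0,0,0,0],[0,-40,-80,0,0,0,0],[0,-60,-118,0,0,0,0],[0,-60,-118,-40,0,0,0],[0,-60,-118,-80,0,0,0],[0,-60,-118,-120,0,0,0],[0,-60,-118,-154,0,0,0],[0,-60,-118,-154,0,0,0]]'
python3 - <<'E'
from lib import *
for n in ("scene","side"):
    d=read_camera(n); im=d["img"][:,:,::-1]; 
    x,y,w,h=(150,115,130,100) if n=="scene" else (225,170,130,110)
    cv2.imwrite(f"pics/{n}1.png",cv2.resize(im[y:y+h,x:x+w],None,fx=5,fy=5,interpolation=cv2.INTER_CUBIC))
E
```

```text
time_s: 2.65
tool_pos: [0.3863, -0.2002, 0.1343]
tool_rot: [-179.5, -0.0, 89.1]
force: [-0.9, 0.5, -0.1]
grip_width: 0.0005
```

View pics/side1.png

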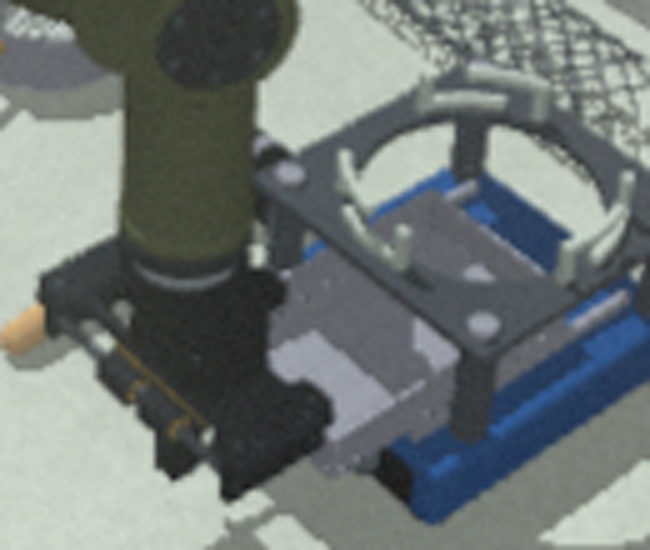

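View pics/scene1.png

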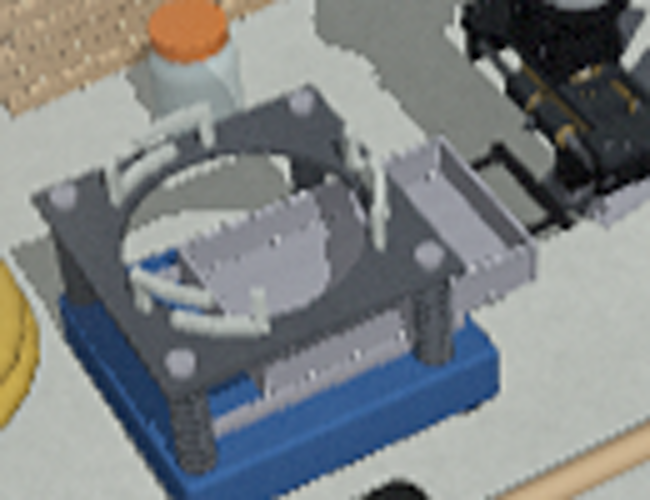

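The fingers are closed in front of the handle bar, which sits at about (520,180) in the scene crop, and they clear the mallet. Now I'll push the pan in.

```bash
python3 -m crank '[[0,12,0,2,0,0,0],[0,24,0,2,0,0,0],[0,36,0,2,0,0,0],[0,46,0,2,0,0,0],[0,54,0,2,0,0,0],[0,60,0,2,0,0,0],[0,64,0,2,0,0,0],[0,67,0,2,0,0,0]]'
python3 -m crank '[[0,2,0,0,0,0,0],[0,4,0,0,0,0,0]]'
```

```text
time_s: 3.55
tool_pos: [0.4568, -0.2015, 0.1403]
tool_rot: [-180.0, 0.1, 89.1]
force: [-2.1, -0.9, 0.2]
grip_width: 0.0003
time_s: 3.75
tool_pos: [0.4608, -0.2016, 0.1402]
tool_rot: [-180.0, 0.1, 89.1]
force: [-3.3, -0.6, 3.0]
grip_width: 0.0006
```

```bash
python3 -m crank '[[0,1.5,0,0,0,0,0],[0,3,0,0,0,0,0]]';python3 -m crank '[[0,1.5,0,0,0,0,0],[0,3,0,0,0,0,0]]'
```

```text
time_s: 3.95
tool_pos: [0.4613, -0.2017, 0.1399]
tool_rot: [-179.6, -0.0, 89.1]
force: [-11.0, -0.1, 8.0]
grip_width: 0.0004
time_s: 4.15
tool_pos: [0.4617, -0.2017, 0.1395]
tool_rot: [-179.3, -0.1, 89.0]
force: [-11.5, 0.2, 8.5]
grip_width: 0.0007
```

```bash
python3 -m crank '[[0,-15,0,0,0,0,0],[0,-25,0,20,0,0,0],[0,-25,0,70,0,0,0],[0,-25,0,120,0,0,0],[20,-5,40,155,0,0,0],[40,15,85,155,0,0,0],[50,35,130,155,0,0,0],[50,55,175,155,0,0,0]]' 
python3 - <<'E'
from lib import *
for n in ("scene","side"):
    d=read_camera(n); im=d["img"][:,:,::-1]; 
    x,y,w,h=(150,115,130,100) if n=="scene" else (225,170,150,110)
    cv2.imwrite(f"pics/{n}2.png",cv2.resize(im[y:y+h,x:x+w],None,fx=5,fy=5,interpolation=cv2.INTER_CUBIC))
E
```

```text
time_s: 4.95
tool_pos: [0.5166, -0.0274, 0.2956]
tool_rot: [-179.5, -0.2, 89.0]
force: [-0.1, -0.6, 1.2]
grip_width: 0.0246
```

View pics/scene2.png

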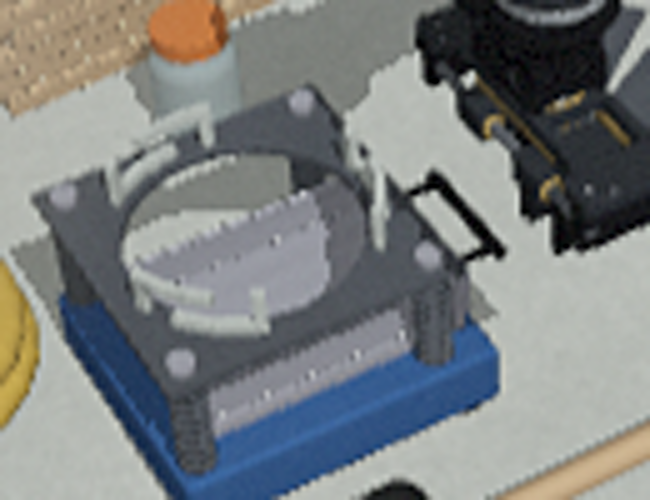

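View pics/side2.png

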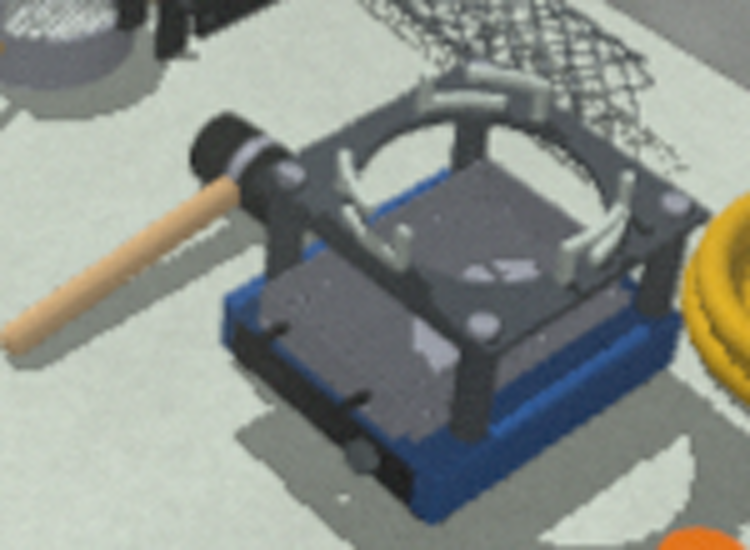

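The pan is now under the deck, with its handle at about (465,215) in the scene crop. Next I'll move above the sieve.

```bash
python3 -m crank '[[50,17,40,0,0,0,3],[50,34,80,0,0,0,6],[50,51,120,0,0,0,9],[50,68,160,0,0,0,12],[50,85,200,0,0,0,15],[50,103,243,0,0,0,18],[50,120,284,0,0,0,21],[50,120,284,-40,0,0,21]]' 
python3 - <<'E'
from lib import *
np.set_printoptions(precision=4,suppress=True)
S=read_camera("scene")
A=lambda x,y:((x+.5)/5-.5+150,(y+.5)/5-.5+115)
print(plane(S,A(436,177),.08),plane(S,A(497,252),.08))
for n in ("scene","side","wrist"):
    d=read_camera(n); im=d["img"][:,:,::-1]; 
    x,y,w,h={"scene":(215,220,130,100),"side":(190,130,100,75),"wrist":(0,0,512,384)}[n]
    s=1.5 if n=="wrist" else 6
    cv2.imwrite(f"pics/{n}3.png",cv2.resize(im[y:y+h,x:x+w],None,fx=s,fy=s,interpolation=cv2.INTER_CUBIC))
    if n=="wrist": print(d["cam_to_world"])
E
```

```text
time_s: 5.85
tool_pos: [0.6404, 0.2737, 0.259]
tool_rot: [179.8, -0.7, 111.4]
force: [0.4, 0.8, 0.2]
grip_width: 0.0498
[ 0.4737 -0.2479  0.08  ] [ 0.4774 -0.1601  0.08  ]
[[-0.3549  0.9007  0.2507  0.5637]
 [ 0.9349  0.3404  0.1004  0.2363]
 [ 0.0051  0.27   -0.9628  0.3447]
 [ 0.      0.      0.      1.    ]]
```

View pics/wrist3.png

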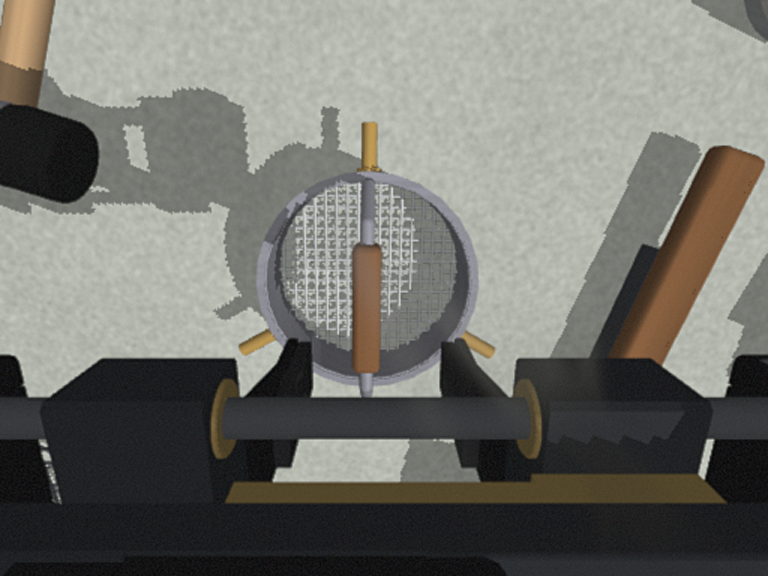

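View pics/side3.png

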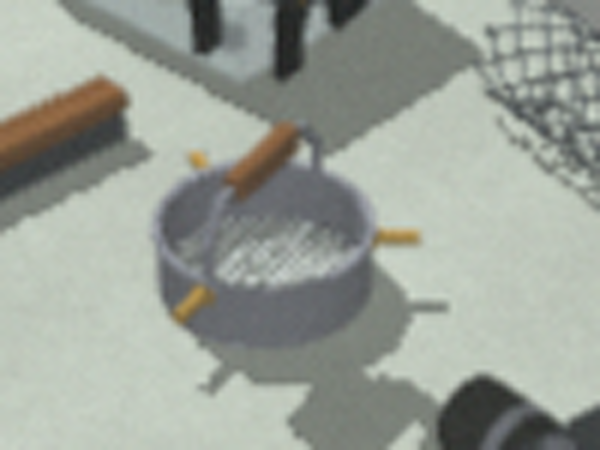

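```bash
python3 - <<'E'
from lib import *
np.set_printoptions(precision=4,suppress=True)
d=read_camera("wrist");S=read_camera("scene")
A=lambda x,y:((x+.5)/1.5-.5,(y+.5)/1.5-.5)
im=d["img"]; hsv=cv2.cvtColor(im,cv2.COLOR_RGB2HSV)
print("tcp",get_obs()["tool_pos"],get_obs()["tool_rot"])
L=[plane(d,A(*p),.04) for p in [(370,123),(494,354),(241,350)]]
print(L); c=plane(d,A(367,310),.105); print("grip",c, plane(d,A(367,244),.11),plane(d,A(366,374),.10))
# fit centre+yaw from the tips
P=np.array([l[:2] for l in L]); ang=None
c=P.mean(0)
for k,l in enumerate(P): v=l-c; print(np.degrees(np.arctan2(v[1],v[0])),np.linalg.norm(v))
print(c)
E
```

```text
tcp [0.6385 0.2621 0.2563] [-179.5326   -0.313   110.6051]
[array([0.5435, 0.2253, 0.04  ]), array([0.6606, 0.3662, 0.04  ]), array([0.7226, 0.1919, 0.04  ])]
grip [0.641  0.2605 0.105 ] [0.6051 0.2472 0.11  ] [0.6805 0.2744 0.1   ]
-160.0704249204155 0.10504450993875264
80.08308972808523 0.10662662569837952
-40.73309095851205 0.1060898852175272
[0.6423 0.2611]
```

```bash
python3 - <<'E'
from lib import *
np.set_printoptions(precision=4,suppress=True)
d=read_camera("wrist");print("tcp",get_obs()["tool_pos"],get_obs()["tool_rot"])
im=d["img"]; cv2.imwrite("pics/w4.png",cv2.resize(im[50:280,140:360,::-1],None,fx=2.5,fy=2.5,interpolation=cv2.INTER_CUBIC))
hsv=cv2.cvtColor(im,cv2.COLOR_RGB2HSV)
m=((hsv[...,0]>12)&(hsv[...,0]<30)&(hsv[...,1]>110)&(hsv[...,2]>90)).astype(np.uint8); m[260:]=0;m[:,:150]=0;m[:,350:]=0
n,l,st,ce=cv2.connectedComponentsWithStats(m)
for i in range(1,n):
    if st[i,4]>25: print("brass",st[i],ce[i])
m=((hsv[...,0]<12)&(hsv[...,1]>90)).astype(np.uint8); n,l,st,ce=cv2.connectedComponentsWithStats(m)
for i in range(1,n):
    if st[i,4]>100: print("brown",st[i],ce[i])
E
```

```text
tcp [0.6386 0.2622 0.2567] [-179.577    -0.3259  110.6072]
brass [240  78  15  32 305] [247.2098  93.5607]
brass [243 160  13  37 228] [250.807  172.4386]
brass [238 197  17  45 569] [245.7118 222.7135]
brass [163 215  23  17 174] [173.5287 222.9483]
brass [307 216  23  17 162] [318.5247 224.1605]
```

View pics/w4.png

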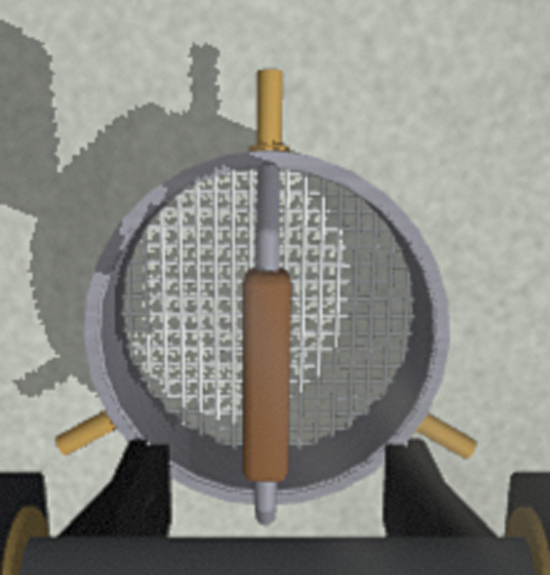

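```bash
python3 - <<'E'
from lib import *
np.set_printoptions(precision=4,suppress=True)
d=read_camera("wrist");T=get_obs()["tool_pos"]
A=lambda x,y:((x+.5)/2.5-.5+140,(y+.5)/2.5-.5+50)
P=np.array([plane(d,A(*p),.04)[:2] for p in [(270,70),(473,453),(59,449)]]);c=P.mean(0)
for l in P: v=l-c; print(np.degrees(np.arctan2(v[1],v[0])),np.linalg.norm(v))
print("lug centre",c,"tcp",T)
a,b=plane(d,A(268,271),.11),plane(d,A(266,481),.102);print("grip",a,b,(a+b)/2)
E
```

```text
-160.0595512048965 0.10516776612098605
80.00650412590261 0.10550650675600858
-40.185876441904604 0.10544269807773565
lug centre [0.6406 0.2613] tcp [0.6385 0.2624 0.2567]
grip [0.6035 0.2481 0.11  ] [0.6759 0.2743 0.102 ] [0.6397 0.2612 0.106 ]
```

```bash
python3 -m crank '[[50,0,-3,-30,-0.2,-0.5,-0.6],[50,0,-3,-60,-0.2,-0.5,-0.6],[50,0,-3,-85,-0.2,-0.5,-0.6],[50,0,-3,-100,-0.2,-0.5,-0.6],[50,0,-3,-105,-0.2,-0.5,-0.6],[50,0,-3,-105,-0.2,-0.5,-0.6]]'
python3 - <<'E'
from lib import *
d=read_camera("side"); cv2.imwrite("pics/s5.png",cv2.resize(d["img"][110:220,170:300,::-1],None,fx=5,fy=5,interpolation=cv2.INTER_CUBIC))
d=read_camera("wrist"); cv2.imwrite("pics/w5.png",d["img"][:,:,::-1])
E
```

```text
time_s: 6.85
tool_pos: [0.6388, 0.2592, 0.1522]
tool_rot: [180.0, 0.0, 110.0]
force: [0.7, 1.1, -0.1]
grip_width: 0.0501
```

View pics/s5.png

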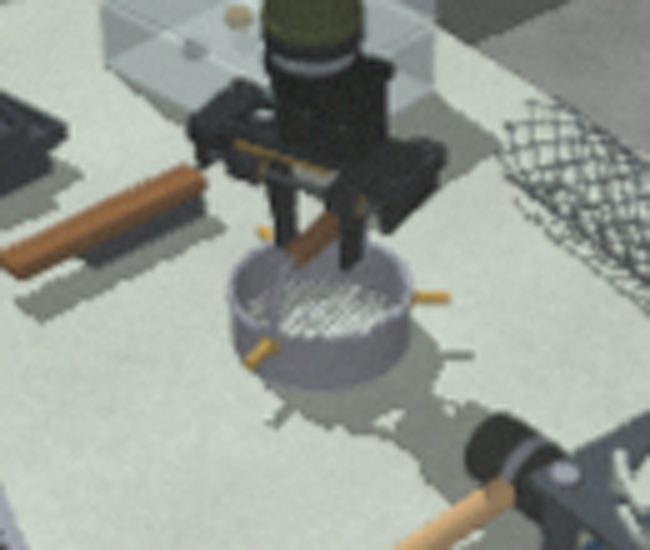

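View pics/w5.png

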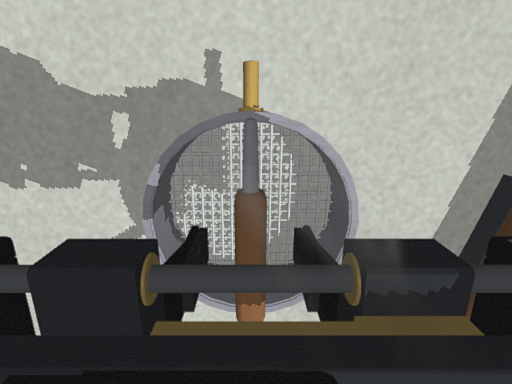

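The grip sits centred between the fingers at about (250,255) in the wrist view. I'll close on it and lift.

```bash
python3 -m crank '[[10,0,0,0,0,0,0],[10,0,0,0,0,0,0],[10,0,0,0,0,0,0],[10,0,0,0,0,0,0],[10,0,0,0,0,0,0],[10,0,0,0,0,0,0]]' 45
python3 -m crank '[[10,0,0,15,0,0,0],[10,0,0,45,0,0,0],[10,0,0,90,0,0,0],[10,0,0,135,0,0,0],[10,0,0,180,0,0,0],[10,0,0,205,0,0,0],[10,0,0,210,0,0,0],[10,0,0,210,0,0,0]]'
```

```text
time_s: 7.55
tool_pos: [0.6395, 0.2595, 0.1534]
tool_rot: [179.9, 0.0, 110.0]
force: [-0.0, -0.2, 0.7]
grip_width: 0.0152
time_s: 8.35
tool_pos: [0.6393, 0.2594, 0.3633]
tool_rot: [179.9, 0.0, 110.0]
force: [0.7, -0.6, -6.6]
grip_width: 0.0156
```

```bash
python3 -m crank '[[10,0,-20,0,0,0,-1],[10,0,-55,0,0,0,-3],[10,0,-100,0,0,0,-6],[10,0,-145,0,0,0,-9],[10,0,-190,0,0,0,-12],[10,0,-235,0,0,0,-15],[10,0,-280,0,0,0,-18],[10,0,-320,0,0,0,-20.7]]' 
python3 -m crank '[[10,0,-40,0,0,0,0],[10,0,-75,0,0,0,0],[10,1,-105,0,0,0,0],[10,1,-128,0,0,0,0],[10,1,-138,0,0,0,0],[10,1,-138,0,0,0,0],[10,1,-138,0,0,0,0]]'
python3 - <<'E'
from lib import *
for n,(x,y,w,h) in {"scene":(150,85,130,125),"side":(240,120,140,125),"wrist":(0,0,512,384)}.items():
    d=read_camera(n); s=1.5 if n=="wrist" else 5
    cv2.imwrite(f"pics/{n}6.png",cv2.resize(d["img"][y:y+h,x:x+w,::-1],None,fx=s,fy=s,interpolation=cv2.INTER_CUBIC))
o=get_obs();print(o["tool_pos"],o["tool_rot"],o["force"],o["qpos"])
E
```

```text
time_s: 9.15
tool_pos: [0.6375, -0.0643, 0.3603]
tool_rot: [-179.8, 0.1, 89.0]
force: [-0.2, -0.6, -5.2]
grip_width: 0.0152
time_s: 9.85
tool_pos: [0.6384, -0.2006, 0.359]
tool_rot: [-179.7, -0.0, 89.1]
force: [-0.2, 0.1, -5.2]
grip_width: 0.0155
[ 0.63894334 -0.19993727  0.3599661 ] [-1.79805035e+02 -2.15674571e-03  8.92019177e+01] [ 0.30767676 -0.25527538 -5.47728149] [ -7.68803536  21.39863427  31.52895454  74.73049072 -10.94515577
  87.03981509 111.8566271 ]
```

View pics/scene6.png

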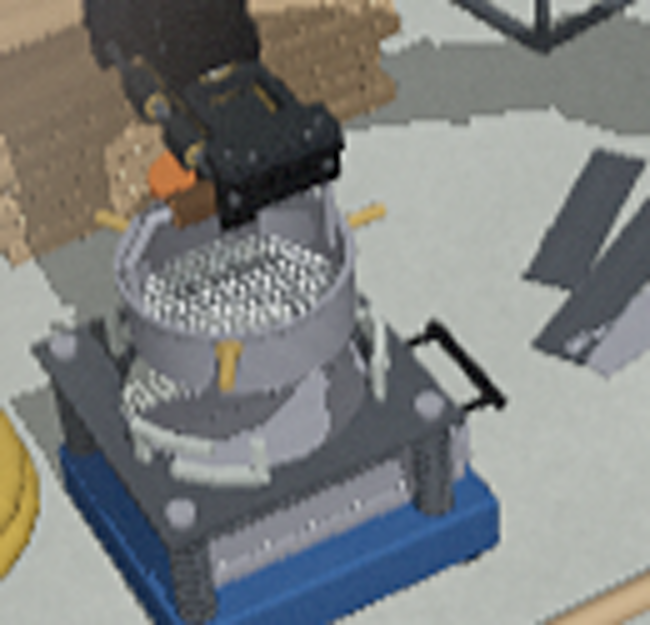

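View pics/side6.png

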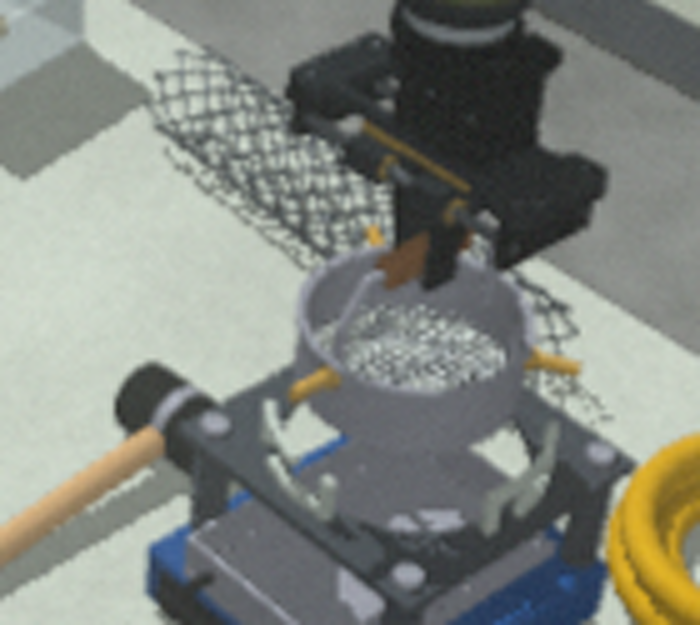

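View pics/wrist6.png

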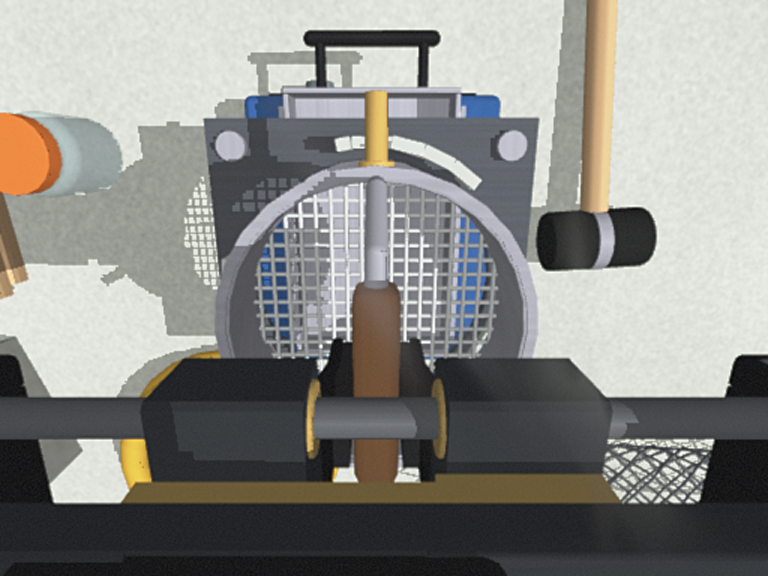

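```bash
python3 - <<'E'
from lib import *
np.set_printoptions(precision=4,suppress=True)
S=read_camera("scene");D=read_camera("side");W=read_camera("wrist")
o=get_obs();print(o["tool_pos"],o["tool_rot"])
A=lambda p,x,y,s:((p[0]+.5)/s-.5+x,(p[1]+.5)/s-.5+y)
P=[]
for a,b in [((384,209),(291,393)),((98,215),(580,369)),((228,388),(371,229))]:
    x,e=tri(S,A(a,150,85,5),D,A(b,240,120,5)); P.append(x[:2]); print(x,e)
P=np.array(P);c=P.mean(0);print("sieve c",c)
for l in P: v=l-c; print(np.degrees(np.arctan2(v[1],v[0])),np.linalg.norm(v))
w=lambda *p:A(p,0,0,1.5)
print("W bolts",plane(W,w(231,145),.153),plane(W,w(512,145),.153),"lug0",plane(W,w(376,92),.2466))
# bolts again, scene/side plane
print("S",[plane(S,A(p,150,85,5),.153)[:2] for p in [(62,346),(430,404),(181,513)]])
print("D",[plane(D,A(p,240,120,5),.153)[:2] for p in [(215,424),(407,575),(601,454)]])
E
```

```text
[ 0.6388 -0.201   0.3604] [-179.8346    0.0532   89.132 ]
[ 0.5321 -0.1992  0.248 ] 0.002307738584547192
[ 0.6862 -0.2931  0.2471] 0.003968183477943676
[ 0.6894 -0.1111  0.2454] 0.0015790963624961914
sieve c [ 0.6359 -0.2011]
178.91319971389547 0.10380014480456401
-61.32790958392167 0.10486096894345942
59.29471736930615 0.10471456468886307
W bolts [ 0.5519 -0.2897  0.153 ] [ 0.5544 -0.1129  0.153 ] lug0 [ 0.5341 -0.1982  0.2466]
S [array([ 0.7281, -0.2969]), array([ 0.5523, -0.1182]), array([ 0.7294, -0.1196])]
D [array([ 0.5528, -0.1146]), array([ 0.5503, -0.2895]), array([ 0.7263, -0.2926])]
```

```bash
python3 -m crank '[[10,2,-1,0,0,0,0],[10,4,-2.5,0,0,0,0.1],[10,4,-2.5,-15,0,0,0.1],[10,4,-2.5,-30,0,0,0.1],[10,4,-2.5,-42,0,0,0.1],[10,4,-2.5,-50,0,0,0.1],[10,4,-2.5,-50,0,0,0.1]]'
python3 - <<'E'
from lib import *
for n,(x,y,w,h) in {"scene":(150,85,130,125),"side":(240,120,140,125)}.items():
    d=read_camera(n); s=5
    cv2.imwrite(f"pics/{n}7.png",cv2.resize(d["img"][y:y+h,x:x+w,::-1],None,fx=s,fy=s,interpolation=cv2.INTER_CUBIC))
o=get_obs();print(o["tool_pos"],o["tool_rot"],o["force"])
E
```

```text
time_s: 10.85
tool_pos: [0.642, -0.2031, 0.308]
tool_rot: [-179.6, 0.0, 89.2]
force: [0.3, -0.6, -6.1]
grip_width: 0.0156
[ 0.64278158 -0.20355767  0.310358  ] [-1.79833278e+02  5.65813092e-02  8.92291956e+01] [ 0.77318961 -0.2572082  -5.38832855]
```

View pics/scene7.png

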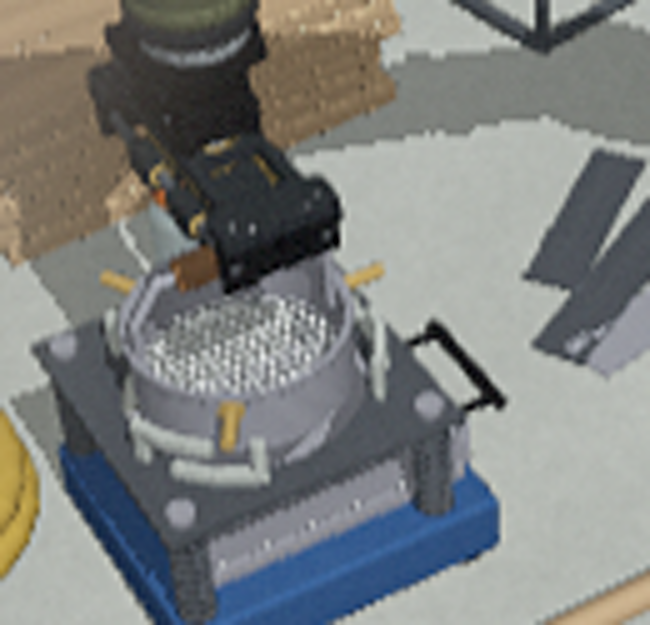

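View pics/side7.png

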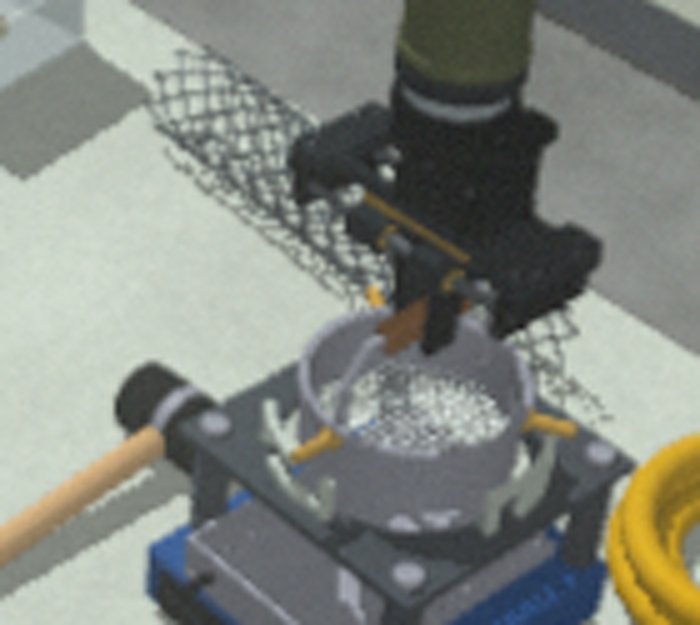

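```bash
python3 - <<'E'
from lib import *
S=read_camera("scene");D=read_camera("side")
c=np.array([.6405,-.204]);yaw=-.75
for n,d,(x,y,w,h) in (("scene",S,(150,85,130,125)),("side",D,(240,120,140,125))):
    im=cv2.resize(d["img"][y:y+h,x:x+w,::-1],None,fx=6,fy=6,interpolation=cv2.INTER_CUBIC)
    for a0 in (180,300,60):
        for a,z,col in ((0,.163,(0,0,255)),(0,.181,(0,255,255)),(-32,.155,(255,0,255)),(0,.1970,(0,255,0))):
            t=np.radians(a0+a+yaw); p=proj(d,np.array([c[0]+.09*np.cos(t),c[1]+.09*np.sin(t),z]))
            q=((p-[x,y]+.5)*6-.5).round().astype(int); cv2.circle(im,tuple(int(v) for v in q),3,col,-1)
    cv2.imwrite(f"pics/{n}8.png",im[150:] if n=="side" else im[150:])
print(get_obs()["tool_pos"])
E
```

```text
[ 0.64308146 -0.20373017  0.31125212]
```

View pics/side8.png

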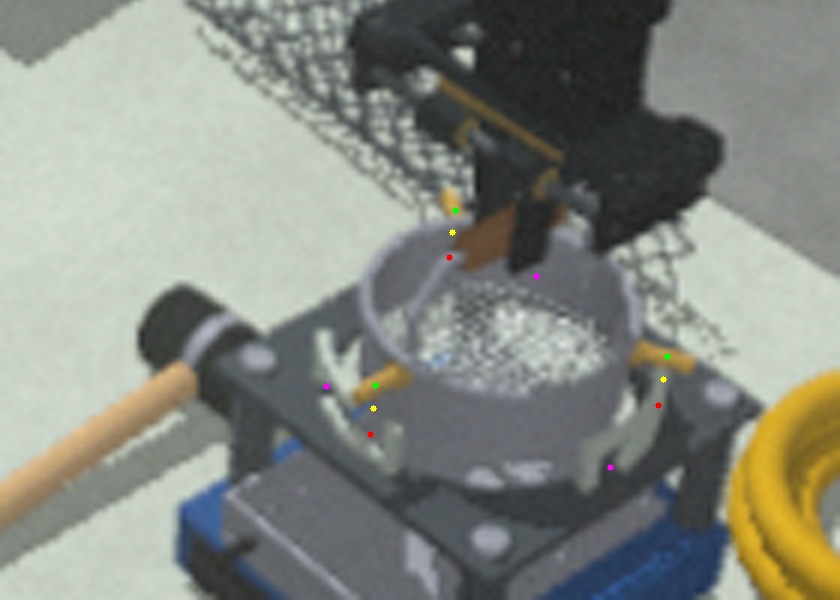

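View pics/scene8.png

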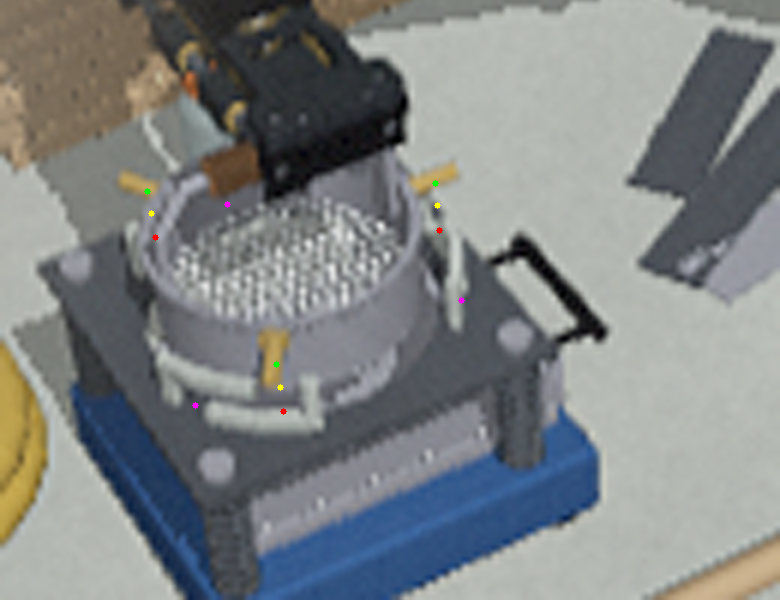

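The projected mouth points (red) lie between each overhang and guide post, and the green points at lug height lie on the lugs. Alignment is good, so I'll lower it gently.

```bash
python3 -m crank '[[10,-0.5,0,-6,0,0,0],[10,-0.5,0,-12,0,0,0],[10,-0.5,0,-17,0,0,0],[10,-0.5,0,-22,0,0,0],[10,-0.5,0,-26,0,0,0],[10,-0.5,0,-28,0,0,0],[10,-0.5,0,-28,0,0,0]]'
```

```text
time_s: 11.75
tool_pos: [0.6424, -0.2037, 0.2828]
tool_rot: [-179.9, 0.1, 89.2]
force: [-0.8, -0.5, -5.2]
grip_width: 0.0155
```

```bash
python3 -m crank '[[10,0,0,-1.5,0,0,0],[10,0,0,-3,0,0,0],[10,0,0,-3,0,0,0]]'
```

```text
time_s: 12.05
tool_pos: [0.6424, -0.2037, 0.2796]
tool_rot: [-179.9, 0.1, 89.2]
force: [-0.7, 0.5, -5.8]
grip_width: 0.0155
```

```bash
python3 -m crank '[[10,0,0,-1,0,0,0],[10,0,0,-2,0,0,0],[10,0,0,-2,0,0,0]]'; python3 -m crank '[[10,0,0,-1,0,0,0],[10,0,0,-1.5,0,0,0],[10,0,0,-1.5,0,0,0]]'
```

```text
time_s: 12.35
tool_pos: [0.6423, -0.2035, 0.2774]
tool_rot: [-179.8, 0.1, 89.2]
force: [0.1, -0.1, -6.5]
grip_width: 0.0152
time_s: 12.65
tool_pos: [0.6423, -0.2037, 0.2765]
tool_rot: [-179.9, 0.1, 89.2]
force: [-1.9, 0.7, -2.6]
grip_width: 0.0155
```

```bash
python3 -m crank '[[10,0,0,1.7,0,0,0],[10,0,0,1.7,0,0,-4],[10,0,-0.3,1.7,0,0,-8],[10,0,-0.5,1.7,0,0,-12],[10,0,-0.6,1.7,0,0,-16],[10,0,-0.6,1.7,0,0,-16]]'; python3 -c "
from cell import *
print(get_obs()['wrist_torque'])"
```

```text
time_s: 13.25
tool_pos: [0.6423, -0.2042, 0.2779]
tool_rot: [-179.9, 0.1, 73.2]
force: [-0.1, 1.0, -5.0]
grip_width: 0.0157
[ 0.01837423 -0.01105465 -0.00247619]
```

```bash
python3 -m crank '[[10,0,0,0,0,0,-4],[10,0,-0.2,0,0,0,-8],[10,0,-0.3,0,0,0,-12],[10,0,-0.4,0,0,0,-16],[10,0,-0.4,0,0,0,-16]]'; python3 - <<'E'
from lib import *
print(get_obs()['wrist_torque'])
S=read_camera("scene");D=read_camera("side")
c=np.array([.6405,-.204]);yaw=-.75
for n,d,(x,y,w,h) in (("scene",S,(150,85,130,125)),("side",D,(240,120,140,125))):
    im=cv2.resize(d["img"][y:y+h,x:x+w,::-1],None,fx=6,fy=6,interpolation=cv2.INTER_CUBIC)
    for a0 in (180,300,60):
        for a,z,col in ((-32,.155,(255,0,255)),(-32,.1645,(0,255,0))):
            t=np.radians(a0+a+yaw); p=proj(d,np.array([c[0]+.09*np.cos(t),c[1]+.09*np.sin(t),z]))
            q=((p-[x,y]+.5)*6-.5).round().astype(int); cv2.circle(im,tuple(int(v) for v in q),2,col,-1)
    cv2.imwrite(f"pics/{n}9.png",im[150:])
E
```

```text
time_s: 13.75
tool_pos: [0.6424, -0.2045, 0.2777]
tool_rot: [-179.9, 0.1, 57.3]
force: [0.2, -1.0, -5.2]
grip_width: 0.0157
[-0.00642048  0.00722344  0.00681674]
```

View pics/side9.png

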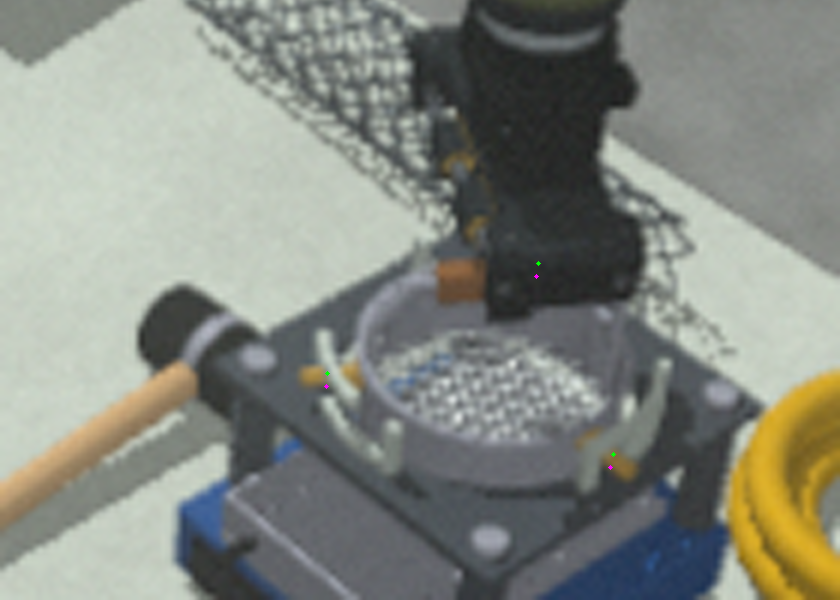

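View pics/scene9.png

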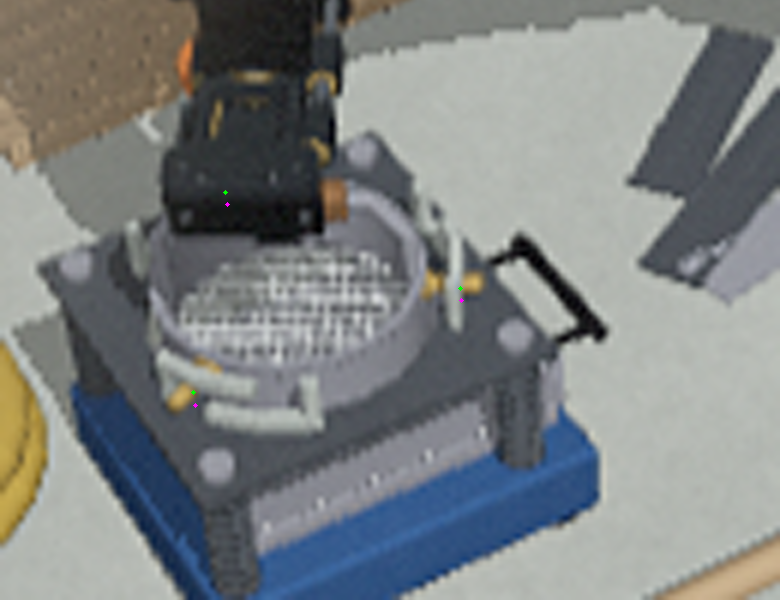

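The lugs have turned under the overhangs and sit at the notch points in both views. Now I'll lower them into the notches.

```bash
python3 -m crank '[[10,0,0,-2,0,0,0],[10,0,0,-4,0,0,0],[10,0,0,-4,0,0,0]]'; python3 -m crank '[[10,0,0,-1.5,0,0,0],[10,0,0,-3,0,0,0],[10,0,0,-3,0,0,0]]'
```

```text
time_s: 14.15
tool_pos: [0.6421, -0.2044, 0.2732]
tool_rot: [-179.8, 0.1, 57.4]
force: [0.4, 1.2, -5.1]
grip_width: 0.0151
time_s: 14.45
tool_pos: [0.6421, -0.2043, 0.2699]
tool_rot: [-179.8, 0.1, 57.4]
force: [-0.1, -0.4, -5.5]
grip_width: 0.0155
```

```bash
python3 -m crank '[[10,0,0,-1,0,0,0],[10,0,0,-1.5,0,0,0],[10,0,0,-1.5,0,0,0]]'; python3 -m crank '[[10,0,0,-0.7,0,0,0],[10,0,0,-0.7,0,0,0]]'
```

```text
time_s: 14.75
tool_pos: [0.6421, -0.2044, 0.2687]
tool_rot: [-179.8, 0.1, 57.4]
force: [-1.3, 0.2, -4.1]
grip_width: 0.0157
time_s: 14.95
tool_pos: [0.6421, -0.2043, 0.2686]
tool_rot: [-179.8, 0.1, 57.4]
force: [-3.0, 0.9, -0.5]
grip_width: 0.0159
```

It's resting at the expected locked height (TCP 0.2686 m against 0.2684 m expected) and the weight is off the arm. I'll release and retreat.

```bash
python3 -m crank '[[20,0,0,0,0,0,0],[28,0,0,0,0,0,0],[45,0,0,0,0,0,0],[50,0,0,0,0,0,0],[50,0,0,0,0,0,0]]'; python3 -m crank '[[50,0,0,15,0,0,0],[50,0,0,50,0,0,0],[50,0,0,90,0,0,0],[50,-30,30,130,0,0,0],[50,-60,70,130,0,0,0],[50,-75,115,130,0,0,0],[50,-90,160,130,0,0,0],[50,-90,200,130,0,0,0]]'
python3 -m crank '[[50,0,40,0,0,0,0],[50,0,80,0,0,0,0],[50,0,80,0,0,0,0]]'
python3 - <<'E'
from lib import *
S=read_camera("scene");D=read_camera("side")
for n,d,(x,y,w,h) in (("scene",S,(150,110,130,100)),("side",D,(240,145,140,100))):
    im=cv2.resize(d["img"][y:y+h,x:x+w,::-1],None,fx=5.7,fy=5.7,interpolation=cv2.INTER_CUBIC)
    cv2.imwrite(f"pics/{n}10.png",im); cv2.imwrite(f"pics/{n}10f.png",d["img"][:,:,::-1])
E
```

```text
time_s: 15.45
tool_pos: [0.6422, -0.2044, 0.2688]
tool_rot: [-179.8, 0.1, 57.4]
force: [-0.2, -0.0, 0.3]
grip_width: 0.0436
time_s: 16.25
tool_pos: [0.5505, -0.0026, 0.4011]
tool_rot: [-179.9, -0.1, 57.5]
force: [-0.1, 0.3, -0.2]
grip_width: 0.0505
time_s: 16.55
tool_pos: [0.5499, 0.085, 0.4019]
tool_rot: [-179.8, -0.3, 58.1]
force: [-0.5, 0.4, 0.4]
grip_width: 0.05
```

View pics/scene10.png

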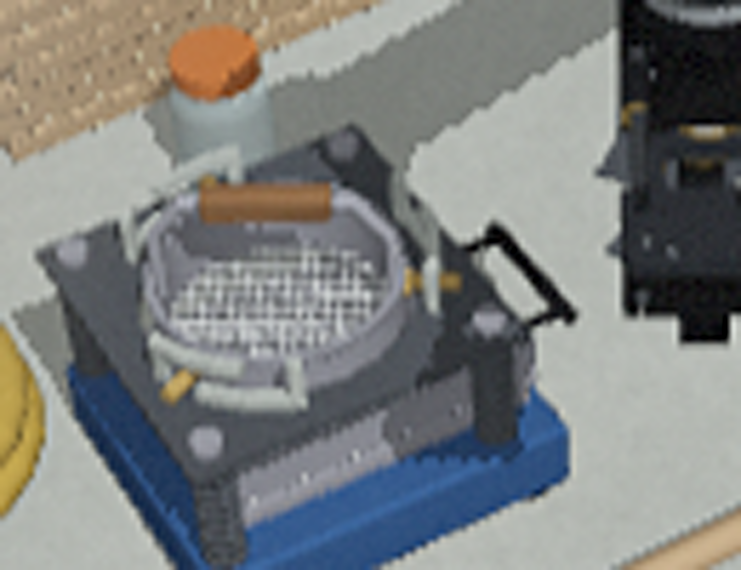

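View pics/side10.png

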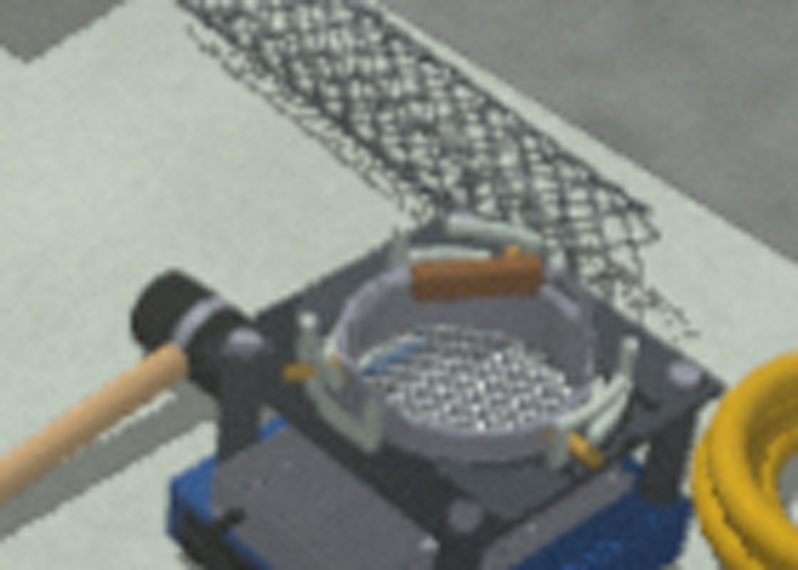

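View pics/scene10f.png

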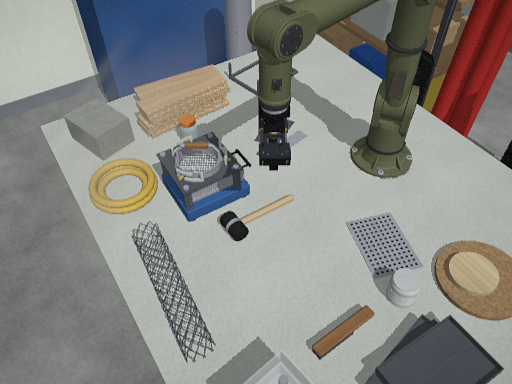

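```bash
python3 - <<'E'
from lib import *
np.set_printoptions(precision=4,suppress=True)
S=read_camera("scene");D=read_camera("side")
s=lambda x,y:((x+.5)/5.7-.5+150,(y+.5)/5.7-.5+110)
d=lambda x,y:((x+.5)/5.7-.5+240,(y+.5)/5.7-.5+145)
g1=tri(S,s(202,205),D,d(542,273)); g2=tri(S,s(330,202),D,d(413,281)); print("grip",g1,g2,(g1[0]+g2[0])/2)
l0=tri(S,s(460,283),D,d(286,372)); print("lug0 tip",l0)
l2=plane(S,s(167,394),.155); l1=plane(D,d(600,463),.155); print(l2,l1)
c=np.array([.6405,-.204])
for t in (147.25,267.25,27.25): r=np.radians(t);print("notch tip pred",c+.104*np.array([np.cos(r),np.sin(r)]))
print("handle",plane(S,s(497,232),.08),plane(S,s(570,316),.08))
print(get_obs()["time_s"])
E
```

```text
grip (array([ 0.6701, -0.2258,  0.2146]), np.float64(0.0010182135513430272)) (array([ 0.6094, -0.1871,  0.2159]), np.float64(0.003162291965617763)) [ 0.6397 -0.2065  0.2152]
lug0 tip (array([ 0.5525, -0.1501,  0.1545]), np.float64(0.0015138956752268136))
[ 0.732 -0.162  0.155] [ 0.6335 -0.3109  0.155 ]
notch tip pred [ 0.553  -0.1477]
notch tip pred [ 0.6355 -0.3079]
notch tip pred [ 0.733  -0.1564]
handle [ 0.4745 -0.2467  0.08  ] [ 0.4757 -0.1588  0.08  ]
16.75
```

```bash
python3 -c "
import cv2,numpy as np
a=cv2.imread('pics/scene0.png').astype(int);b=cv2.imread('pics/scene10f.png').astype(int)
d=abs(a-b).max(2)>40
for n,(x,y,w,h) in dict(mallet=(215,190,85,55),tin=(385,265,40,45),brush=(308,300,72,60),jarlid=(178,114,20,14)).items(): print(n,d[y:y+h,x:x+w].mean().round(3))
from cell import *
print(sign_off())"
```

```text
mallet 0.002
tin 0.091
brush 0.0
jarlid 0.082
the job is handed in; nothing more can be done
None
```

```bash
python3 -c "
import cv2,numpy as np
for f in ('scene0','scene10f'):
    a=cv2.cvtColor(cv2.imread(f'pics/{f}.png'),cv2.COLOR_BGR2HSV)
    o=(a[...,0]<15)&(a[...,1]>170)&(a[...,2]>120); o[:,:170]=0;o[:,205:]=0;o[:105]=0;o[135:]=0
    print(f,np.argwhere(o).mean(0))
a=cv2.imread('pics/scene0.png')[255:320,375:435];b=cv2.imread('pics/scene10f.png')[255:320,375:435]
cv2.imwrite('pics/tin.png',cv2.resize(np.hstack([a,b]),None,fx=6,fy=6))"
```

```text
scene0 [123.09677419 190.70967742]
scene10f [123.         190.03030303]
```

View pics/tin.png

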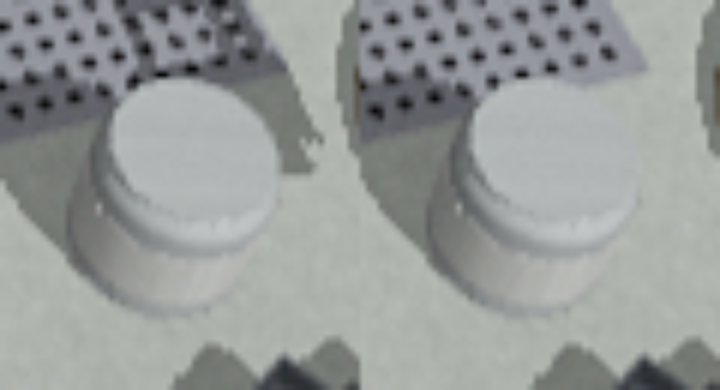

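The sifter is set up and the job is handed in: the pan is home, and the sieve is locked in the three notches and released. `sign_off` gave no verdict, so this rests on my own checks. It took about 17 s of the 59 s allowed.

- **Pan:** I pushed it by its handle until it stopped, at about 11 N, well above its 2 to 4 N sliding force. The camera puts the handle about 165 mm in front of the axis, which is where it sits when home.
- **Sieve:** I lowered it into the mouths, turned it 32° clockwise and let it down into the notches. Afterwards the grip measured 215 mm high, exactly the locked height, and level to about 0.02 rad. The force readings I took while setting it in changed by only a few newtons.
- **Lugs:** Lug 0 was 2.5 mm from its predicted place and 154.5 mm high. The other two, seen in one view each, were within about 3 to 6 mm of theirs. Their heights I did not measure separately.
- **Other things on the bench:** The mallet and brush look unchanged. The change in the tin's region is the arm's shadow moving off, and the jar's lid shifted by less than a pixel. I ran the tin and jar checks on saved pictures after handing in.
- **Disagreement:** The wrist and fixed cameras differed by 3 to 4 mm on absolute position. I aligned the sieve using sieve-to-sifter differences within each view, which agreed to about 1 mm.

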